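# Seat a hub bearing with the spring bearing driver

### The job

Use the blue spring driver to seat the bearing in the clamped hub: draw the striker back by its black knob until the hidden sear catches, without hauling it hard against the buffer behind the catch, and take your hand off so that the sear alone holds it. Then press the red button gently to fire the striker, so that it knocks the bearing flush with the hub, and leave button, striker and knob free; do not disturb the loose parts lying round the driver.

Things in the scene. Friction and masses are not known exactly. Their poses are not given: they have to be found in the camera images.
- driver: Spring bearing driver, fixed to the bench: blue base 150 x 380 x 12 mm (local x -45..105, y -210..170). Origin on the bench; local +y = direction of fire, -y = of drawing, z up. On the axis x = 0, z = 55 mm lie, along +y: spring barrel (y -195..-133, top z 76), carriage with knob, guide (y 20..50, top z 74), hub shell 62 mm wide (y 90..150, top z 95).
- knob (a point): Centre of the striker's black knob: upright cylinder, diameter 30, height 35 mm (z 100..135, this point at 117.5), on a 14 mm post over the carriage (top z 73 mm); it moves with the striker. Nothing else is higher than 100 mm within 100 mm of it. Grip it from above and pull level along the driver's local -y.
- striker (a joint): Draw of the striker in m, 0 = at rest, growing along the driver's local -y. It starts near 0, where its spring is slack; the spring pulls forward 0.33 N for each mm of draw, and about 1 N of rubbing. From about 24 to 12 mm before the catch the sear's ramp adds about 1 to 3 N. If let go before it is caught it flies forward.
- buffer (a joint): Compression in m of the hidden sprung buffer that the striker meets 2.5 mm beyond the catch; 0 = untouched. 5 N for each mm, on top of the striker's spring. More than 3 mm (15 N) damages it; 1 to 2 mm is ample.
- housing (a point): Centre of the top (z 82 mm) of the closed blue housing beside the carriage (local x 36..105, y -140..-4 mm). In it the sear catches the striker at a draw between 0.031 and 0.054, set differently each time and hidden: feel for it. Once past the catch and eased forward, the striker stops on the sear and the pull on the hand vanishes.
- trip_button (a joint): Travel of the red button in m, 0 = up, 0.013 = bottomed, growing downwards; it springs back. From 1 mm on it pushes the sear down; a cocked striker is let go at a travel of about 3 to 7 mm, at a push of about 3 to 8 N. More than 30 N on it is too much.
- trip_top (a point): Centre of the top of the red mushroom button, diameter 28 mm, 18 mm above the housing (z 100 mm when up). Pressed straight down. At local x 77 mm, y -75 mm of the driver.
- bearing (a joint): How far the bearing has been driven in m: 0 = stands 10 mm proud of the hub face, 0.010 = flush (home). Steel bearing, diameter 28 mm. Grips its bore with about 5 N; one shot of the cocked striker drives it home. It is to be driven by the shot, not pushed.
- hub_face (a point): Centre of the hub face, where the bearing goes in; the axis is the driver's y.
- fixed_cog: Loose steel sprocket 69 mm wide, 15 mm high, lying flat near the driver (on the robot's side). Leave alone. Origin at the centre of its underside.
- axle_cone: Loose bearing cone 39 mm wide, 22 mm high, on the robot's side near the spring barrel. Leave alone. Origin at the centre of its underside.
- bearing_ring: Loose caged bearing ring 53 mm wide, 8 mm high, behind the driver. Leave alone. Origin at the centre of its underside.

How it is judged:
By the outcome, as a careful person would: the job done as asked, in the order asked, and still so for the second after the job is handed in, with the robot touching nothing.
It also fails if it takes over 72 s, if anything falls off the work surface, if the arm or the gripper's body presses on something with over 40 N, if the wrist force passes 120 N, or if a joint passes its speed limit or range.

### The arm

A 7-joint arm with a two-finger parallel gripper is mounted at the origin on a cart in front of the work surface, level with it; the furniture and walls round the work are solid. World frame = base frame: x ahead of the robot, y to its left, z up, the work surface at z = 0. Lengths are in mm, angles in rad, forces in N, time in s.
With the tool pointing down it reaches from about 400 to 875 mm from the base axis. Payload 4.4 kg.
Tool frame: the origin (TCP) lies midway between the tips of the shut fingers; the grasp point (between the pads) lies ctrl.grip_depth behind it (ctrl.grip_depth is the distance from the TCP to the grasp point, in mm); z points along the fingers, y is the line along which they close (so a half turn about z gives the same grasp; the last joint's range is limited). The gripper opens to 85 mm and grips with 20 to 120 N. Pads are 22 mm wide; open, the fingers measure 114 mm over their backs; the gripper's body (76 mm by 85 mm) begins 54 mm behind the grasp point. The pads swing forward as they close: fully open they stand 13 mm farther back than shut.
Start: joints at [-1.184, 0.628, 0.038, 1.517, -0.027, 0.996, -0.02], TCP at [284.344, 584.523, 198.013] pointing down, gripper open.
Joint ranges: [-3.06, 3.06], [-0.37, 2.12], [-1.25, 1.32], [0.18, 2.47], [-1.1, 4.24], [0.23, 1.98], [-2.94, 2.94]. Speed limits (rad/s): [2.57, 2.57, 3.14, 3.14, 3.14, 3.14, 3.14].

### API

Orientations are given as [roll, pitch, yaw] about the fixed x, y, z axes, in that order (R = Rz(yaw) Ry(pitch) Rx(roll)).
In Python, from cell import ctrl gives the robot as it stands.
- The arm moves only by the tool carry_out, never from a script. Its argument "deltas" is one flat list of numbers, 7 for each row, row after row: the turn, a rotation vector about the tool's x, y, z in degrees, then the shift along the tool's x, y, z in m, then the closure, from -1 (fully open) to 1 (shut). In form: [wx, wy, wz, dx, dy, dz, claw, wx, wy, wz, dx, dy, dz, claw, ...]. A call has 1 to 12 rows; each row shifts and turns the commanded pose from where the row before left it, along the tool's axes as they then stand; what a row does not reach is not made up. A row lasts 1/8 s, in which the tool goes at most 62.5 mm and 10.7 degrees, less where a joint would pass 70% of its speed; a pose out of reach is approached as far as the arm can. A call with a gripper value outside its range is refused whole. The fingers move at their own pace and stop on an object; the grip force is fixed at half the most. Time passes only in rows, so rows that do not move let the fingers close. It gives the time, the measured TCP pose, the force, the opening and the grip force at its end, in the units of the state.
- ctrl.read_state(): the state, without advancing time (a new reading comes with each control period).
- ctrl.get_image(name): name is "scene" or "top" or "wrist"; returns the picture (420x560x3 uint8, red, green, blue); there is no depth.
- ctrl.calibration(name): a dict with "mtx" (3x3 intrinsics, pixels), "distortion" ([k1, k2, p1, p2, k3] as OpenCV has them; the pictures are not rectified), "R" (3x3) and "t" (3): a world point X has camera coordinates R X + t. Camera axes: x right, y down, z forward; pixel columns grow to the right and rows downward; lengths in mm; the calibration is good to about 2 mm. A picture is of the moment at which its call begins: read the wrist's pose just before it. calibration takes no time and is no camera call; for the wrist camera it gives the pose at the moment of the call.
- ctrl.finish_job(): hands the job in; it is judged then, once.
The state is a dict: "clock": time; "qpos": joint angles; "qd": joint speeds; "tau": joint torques, N m; "eef_pos": TCP position; "tool_rot": TCP orientation; "force": force on the tool from outside, world axes, zero at the start; "torque": the same for the moment, N m; "width": finger opening in mm; "gripper_force": force on a finger pad.
Only numpy, scipy, OpenCV 4.12 (cv2) and the standard library are available. Lean on these libraries where they do the work, as an engineer would, in place of code of your own. Each camera call takes 0.05 s, during which the arm holds its last target. There are 200 camera calls.

## Working session

There is one attempt and no reset: what is moved stays moved. The work goes in short steps, Python scripts to look and compute and a tool call to move; the robot and the scene stay as the last step left them, time stands still between calls to the robot, and variables do not carry over. Pictures are saved under pics/ and viewed, at most 10 in all, crops included, and the job is handed in when it is done.

Besides the shell and the picture viewer there is one more tool, called as a command line: name --argument value ..., lists and objects as JSON in quotes. carry_out: Moves the arm, as the interface text tells. Its arguments: {"type":"object","properties":{"deltas":{"type":"array"}},"required":["deltas"]}

```bash
mkdir -p pics; python3 - <<'E'
from cell import ctrl
import cv2
s=ctrl.read_state();print(s, ctrl.grip_depth)
for n in("scene","top"):
    im=ctrl.get_image(n);cv2.imwrite(f"pics/{n}0.png",im[:,:,::-1])
    c=ctrl.calibration(n);print(n,c)
E
```

```text
{'clock': 0.0, 'qpos': array([-1.18380771,  0.62935594,  0.03842492,  1.51830716, -0.02699973,
        0.9963412 , -0.02000644]), 'qd': array([ 2.03804682e-03,  1.65517265e-04,  5.15427757e-05,  1.58997211e-04,
       -6.61598845e-04, -1.12508173e-03, -1.00932286e-03]), 'tau': array([-4.04787233e-04, -5.63401115e+01,  1.22647561e+00, -1.93439412e+01,
        1.11402190e-02,  1.07161776e-02,  1.08590137e-05]), 'eef_pos': array([284.02959827, 583.91404525, 197.10195709]), 'tool_rot': array([-3.13969851e+00,  1.47733882e-05,  2.68881292e+00]), 'force': array([-0.0656981 , -0.08345549, -0.31233873]), 'torque': array([-0.02568323,  0.0122634 , -0.01238309]), 'gripper_force': 0.0, 'width': 85.37455275018411} 18.700000000000003
scene {'mtx': array([[414.56407747,   0.        , 286.87380085],
       [  0.        , 414.56407747, 212.39651641],
       [  0.        ,   0.        ,   1.        ]]), 'distortion': array([-0.03878828,  0.        ,  0.        ,  0.        ,  0.        ]), 'R': array([[ 0.91908528, -0.39383663,  0.01322678],
       [-0.23177241, -0.567417  , -0.79013891],
       [ 0.31869075,  0.72313945, -0.61278508]]), 't': array([-464.06758062,  262.70638167,  651.37264027])}
top {'mtx': array([[510.74624511,   0.        , 280.94231542],
       [  0.        , 510.74624511, 212.96047601],
       [  0.        ,   0.        ,   1.        ]]), 'distortion': array([-0.17184544,  0.        ,  0.        ,  0.        ,  0.        ]), 'R': array([[-0.02944587, -0.99956121, -0.00321454],
       [-0.97747614,  0.02946733, -0.20897863],
       [ 0.20898166, -0.00301143, -0.97791492]]), 't': array([ 99.31627441, 566.82986112, 900.78265644])}
```

View pics/scene0.png

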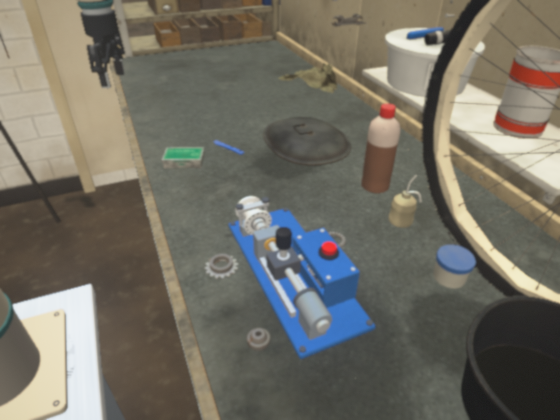

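View pics/top0.png

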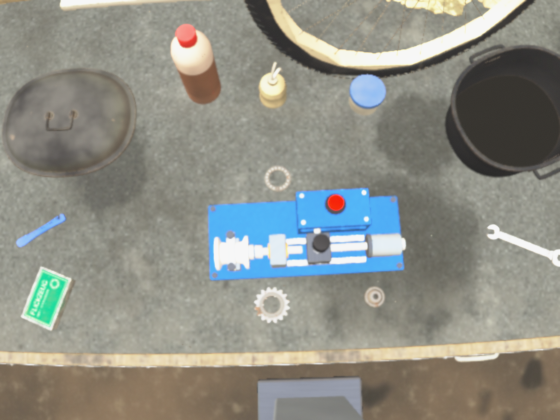

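The top view shows the driver lying along the image row: hub at left (235,252), knob (321,242), red button (336,203), barrel at right (385,245). I'll enlarge crops of both views.

```bash
python3 - <<'E'
import cv2
a=cv2.imread("pics/top0.png")[185:290,200:415];cv2.imwrite("pics/topc.png",cv2.resize(a,None,fx=3.7,fy=3.7,interpolation=cv2.INTER_CUBIC))
a=cv2.imread("pics/scene0.png")[190:355,225:385];cv2.imwrite("pics/scenec.png",cv2.resize(a,None,fx=3.6,fy=3.6,interpolation=cv2.INTER_CUBIC))
E
```

```text
(no output)
```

View pics/topc.png

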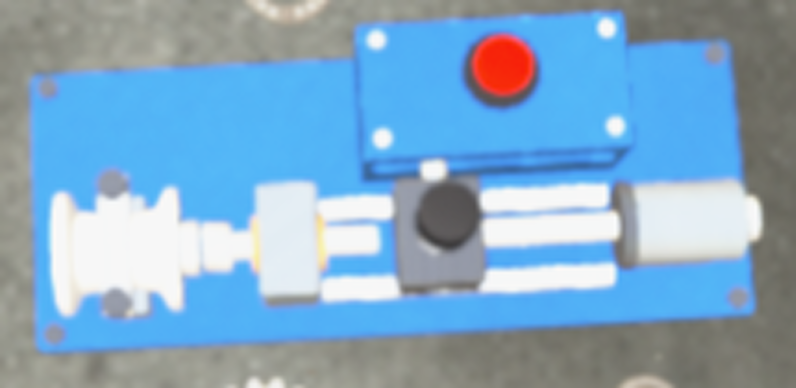

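View pics/scenec.png

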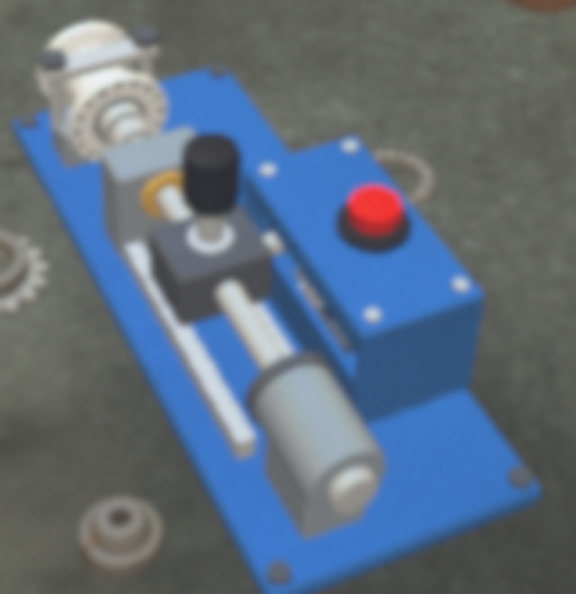

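The crops show base corners, housing corners, the red button and the knob clearly. I'll fit the driver pose to them.

```bash
cat > fit.py <<'E'
from cell import ctrl
import numpy as np, cv2
from scipy.optimize import least_squares
T=[((31,75),(105,170,12)),((727,41),(105,-210,12)),((754,315),(-45,-210,12)),((38,351),(-45,170,12)),((503,64),(77,-75,100)),
((356,27),(105,-4,82)),((624,12),(105,-140,82)),((632,150),(36,-140,82)),((362,165),(36,-4,82))]
S=[((16,122),(-45,170,12)),((541,490),(105,-210,12)),((275,594),(-45,-210,12)),((376,206),(77,-75,100)),
((484,297),(105,-140,82)),((360,335),(36,-140,82)),((355,138),(105,-4,82))]
obs=[]
for n,L,sc,o,kn in(("top",T,3.7,(200,185),(449,208)),("scene",S,3.6,(225,190),(211,152))):
    c=ctrl.calibration(n); obs.append((c,np.array([p for p,_ in L]+[kn])/sc+o,np.array([q for _,q in L],float)))
def w(p,q): c,s=np.cos(p[2]),np.sin(p[2]); return np.c_[q[:,0]*c-q[:,1]*s+p[0],q[:,0]*s+q[:,1]*c+p[1],q[:,2]]
def res(p):
    r=[]
    for c,px,q in obs:
        X=w(p,np.vstack([q,[p[4],p[3],135]]))
        r.append(cv2.projectPoints(X,cv2.Rodrigues(c["R"])[0],c["t"],c["mtx"],c["distortion"])[0][:,0]-px)
    return np.vstack(r).ravel()
f=least_squares(res,[580,0,0,0,0],loss='soft_l1');p=f.x
print(p.round(3));print(res(p).reshape(-1,2).round(1).tolist())
print("knob",w(p,np.array([[0,p[3],117.5]])),"button",w(p,np.array([[77,-75,100.]])))
E
python3 fit.py
```

```text
[ 4.99422e+02  5.45210e+01  2.00000e-02 -4.09780e+01  1.74700e+00]
[[-0.2, -0.6], [1.2, -0.6], [1.0, -0.1], [-0.3, 0.2], [0.7, -0.1], [0.2, -0.7], [0.5, -0.1], [1.5, -1.1], [0.7, -1.4], [0.8, -0.0], [-2.5, -2.0], [0.0, -0.7], [-2.8, 1.0], [-1.3, -1.9], [-0.5, -1.2], [-0.3, -0.1], [-0.9, -2.0], [-0.3, -1.9]]
knob [[500.23459473  13.55080412 117.5       ]] button [[577.89392013 -18.93813996 100.        ]]
```

carry_out --deltas '[0,0,0,-0.037,-0.035,0,-1,0,0,0,-0.037,-0.035,0,-1,0,0,0,-0.037,-0.035,0,-1,0,0,0,-0.037,-0.035,0,-1,0,0,0,-0.037,-0.035,0,-1,0,0,0,-0.037,-0.035,0,-1,0,0,0,-0.037,-0.035,0,-1,0,0,0,-0.037,-0.035,0,-1,0,0,0,-0.037,-0.035,0,-1,0,0,0,-0.037,-0.035,0,-1,0,0,0,-0.037,-0.035,0,-1,0,0,0,-0.037,-0.035,0,-1]'

```text
clock: 1.6
eef_pos: [500.1, 11.1, 197.8]
tool_rot: [-3.142, -0.0, 2.689]
force: [1.2, -0.6, 0.2]
width: 85.4
gripper_force: 0.0
```

carry_out --deltas '[0,0,-9,0,0,0,-1,0,0,-9,0,0,0,-1,0,0,-9,0,0,0,-1,0,0,0,0,0,0,-1,0,0,0,0,0,0,-1]'

```text
clock: 2.22
eef_pos: [499.7, 12.5, 197.9]
tool_rot: [-3.142, -0.0, -3.126]
force: [-0.5, 0.3, -0.2]
width: 85.6
gripper_force: 0.0
```

```bash
python3 - <<'E'
from cell import ctrl
import cv2,numpy as np
s=ctrl.read_state();print(s["clock"],s["eef_pos"],s["tool_rot"],s["qpos"],s["force"])
c=ctrl.calibration("wrist");im=ctrl.get_image("wrist");cv2.imwrite("pics/w1.png",im[:,:,::-1])
X=np.array([[500.2,13.5,135],[577.9,-18.9,100.],[500.2,13.5,100]])
print(cv2.projectPoints(X,cv2.Rodrigues(c["R"])[0],c["t"],c["mtx"],c["distortion"])[0][:,0])
np.savez("w1.npz",**c)
E
```

```text
2.225 [499.70543744  12.46102631 197.85215068] [-3.14152721e+00 -3.61261544e-04 -3.12594921e+00] [-0.05389852  0.41540617 -0.0379322   1.9273635   0.02139921  0.79956819
  1.48291003] [-0.48496378  0.26938029 -0.16693894]
[[279.97894546 208.70400051]
 [238.83219075 285.80122071]
 [279.86148696 194.97188185]]
```

View pics/w1.png

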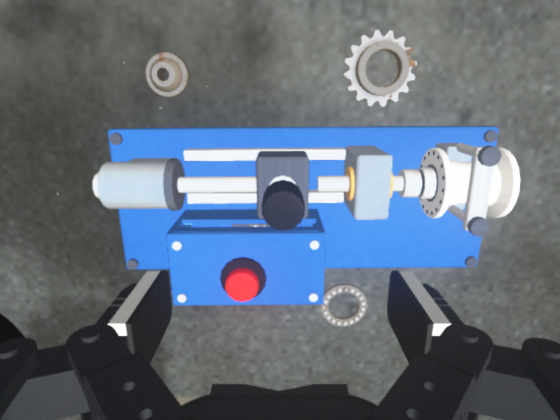

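The wrist view shows the knob top at (284,209), about 3 mm further +y than predicted, and the red button at (242,283). I'll shift 3 mm, go down and grip the knob.

carry_out --deltas '[0,0,0,0,0.003,0.03,-1,0,0,0,0,0,0.03,-1,0,0,0,0,0,0.025,-1,0,0,0,0,0,0.01,-1,0,0,0,0,0,0,-1]'

```text
clock: 2.9
eef_pos: [499.6, 15.6, 102.8]
tool_rot: [-3.141, -0.001, -3.124]
force: [0.0, 0.1, 1.2]
width: 85.7
gripper_force: 0.0
```

carry_out --deltas '[0,0,0,0,0,0,0,0,0,0,0,0,0,0.3,0,0,0,0,0,0,0.3,0,0,0,0,0,0,0.5,0,0,0,0,0,0,0.6,0,0,0,0,0,0,0.8,0,0,0,0,0,0,1,0,0,0,0,0,0,1]'

```text
clock: 3.9
eef_pos: [499.8, 15.6, 103.0]
tool_rot: [3.142, -0.0, -3.123]
force: [0.1, 0.7, -0.5]
width: -0.2
gripper_force: 0.0
```

The fingers shut on nothing, so I'll look.

```bash
python3 - <<'E'
from cell import ctrl
import cv2,numpy as np
c=ctrl.calibration("scene");im=ctrl.get_image("scene")
w=ctrl.get_image("wrist")
print(ctrl.read_state()["qpos"])
a=cv2.resize(im[150:340,200:390],(400,400),interpolation=cv2.INTER_CUBIC);b=cv2.resize(w,(400,300))
o=np.zeros((400,800,3),np.uint8);o[:,:400]=a;o[:300,400:]=b
cv2.imwrite("pics/g.png",o[:,:,::-1])
E
```

```text
[-0.06352321  0.55908214 -0.03453636  2.0227243   0.03442975  0.56039264
  1.46721077]
```

View pics/g.png

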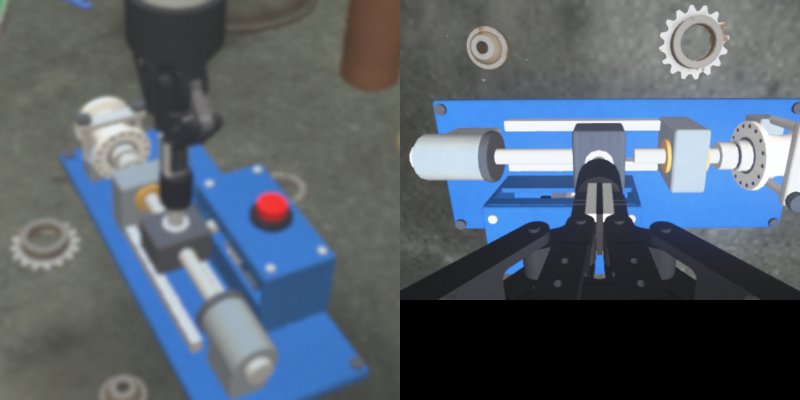

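```bash
python3 - <<'E'
from cell import ctrl
import cv2,numpy as np
def P(c,X): return cv2.projectPoints(np.array(X,float),cv2.Rodrigues(c["R"])[0],c["t"],c["mtx"],c["distortion"])[0][:,0].round(1)
X=[[499.8,15.6,103],[499.8,15.6,122],[500,16,135],[500,16,100],[490,16,135],[480,16,135],[577,-17,100]]
for n in("wrist","scene"):
    c=ctrl.calibration(n);p=P(c,X)
    print(n,(-c["R"].T@c["t"]).round(0),c["R"].round(3).tolist())
    print(p.tolist()); print((p*400/560+[400,0] if n=="wrist" else (p-[200,150])*400/190).round(0).tolist())
w=cv2.cvtColor(ctrl.get_image("wrist"),cv2.COLOR_RGB2BGR)
s=cv2.cvtColor(ctrl.get_image("scene"),cv2.COLOR_RGB2BGR)
o=np.hstack([cv2.resize(w[180:420,200:360],(400,600),interpolation=cv2.INTER_CUBIC),cv2.resize(s[190:280,255:315],(400,600),interpolation=cv2.INTER_CUBIC)])
cv2.imwrite("pics/g2.png",o)
E
```

```text
wrist [426.  15. 278.] [[-0.018, 1.0, 0.0], [0.956, 0.018, 0.292], [0.292, 0.006, -0.957]]
[[278.4, 244.7], [278.3, 260.9], [279.2, 274.5], [279.1, 242.8], [279.6, 252.9], [280.1, 230.5], [219.5, 365.5]]
[[599.0, 175.0], [599.0, 186.0], [599.0, 196.0], [599.0, 173.0], [600.0, 181.0], [600.0, 165.0], [557.0, 261.0]]
scene [ 280. -505.  613.] [[0.919, -0.394, 0.013], [-0.232, -0.567, -0.79], [0.319, 0.723, -0.613]]
[[281.7, 243.3], [281.7, 235.5], [281.8, 229.8], [281.7, 244.4], [276.6, 231.2], [271.4, 232.6], [327.3, 244.8]]
[[172.0, 196.0], [172.0, 180.0], [172.0, 168.0], [172.0, 199.0], [161.0, 171.0], [150.0, 174.0], [268.0, 200.0]]
```

View pics/g2.png

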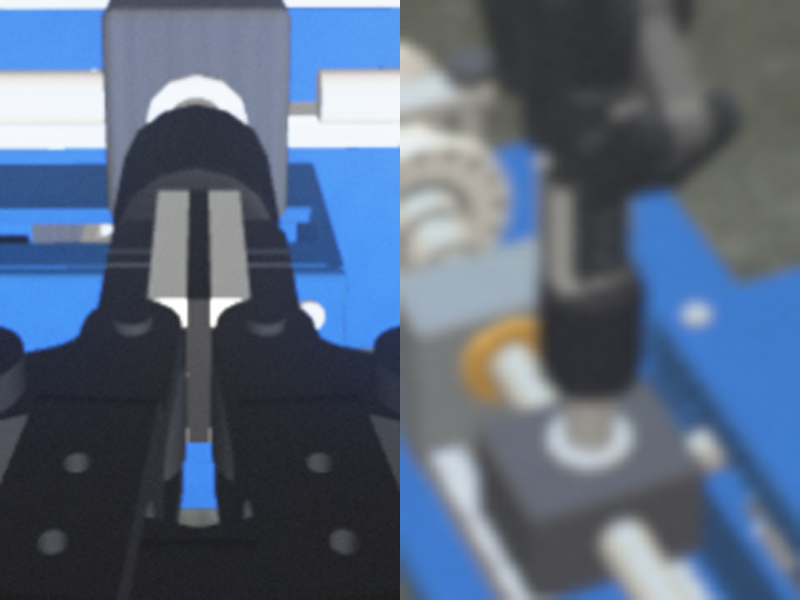

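The fingers are shut above the knob: its top edge shows in front of the tips at about (200,190) in the left crop, and the tips sit roughly 30 mm higher than the reported TCP. I'll open, go 20 mm lower (still clear of everything), and close again.

carry_out --deltas '[0,0,0,0,0,0,-1,0,0,0,0,0,0,-1,0,0,0,0,0,0,-1,0,0,0,0,0,0,-1,0,0,0,0,0,0,-1,0,0,0,0,0,0,-1,0,0,0,0,0,0,-1]'

```text
clock: 4.97
eef_pos: [499.8, 15.6, 103.0]
tool_rot: [3.142, -0.0, -3.123]
force: [-0.5, -0.2, 1.0]
width: 85.0
gripper_force: 0.0
```

carry_out --deltas '[0,0,0,-0.002,0.001,0.01,-1,0,0,0,0,0,0.01,-1,0,0,0,0,0,0,-1]'

```text
clock: 5.35
eef_pos: [500.8, 16.6, 81.8]
tool_rot: [-3.141, -0.003, -3.123]
force: [-0.9, -1.2, 0.6]
width: 85.3
gripper_force: 0.0
```

carry_out --deltas '[0,0,0,0,0,0,0,0,0,0,0,0,0,0.1,0,0,0,0,0,0,0.2,0,0,0,0,0,0,0.3,0,0,0,0,0,0,0.4,0,0,0,0,0,0,0.5,0,0,0,0,0,0,0.5]'

```text
clock: 6.22
eef_pos: [502.0, 16.5, 83.5]
tool_rot: [-3.141, 0.001, -3.123]
force: [-1.4, -0.8, 6.1]
width: 28.1
gripper_force: 58.7
```

Gripped (28 mm, 59 N). Now I'll draw in steps.

carry_out --deltas '[0,0,0,0,-0.005,0,0.5,0,0,0,0,-0.005,0,0.5,0,0,0,0,0,0,0.5]'

```text
clock: 6.6
eef_pos: [502.2, 7.3, 83.5]
tool_rot: [3.141, 0.001, -3.123]
force: [-1.0, 1.8, 5.6]
width: 27.8
gripper_force: 58.8
```

carry_out --deltas '[0,0,0,0,-0.005,0,0.5,0,0,0,0,-0.005,0,0.5,0,0,0,0,0,0,0.5]'

```text
clock: 6.98
eef_pos: [502.4, -1.2, 83.5]
tool_rot: [3.139, 0.001, -3.122]
force: [-0.2, 5.3, 6.2]
width: 27.8
gripper_force: 58.9
```

carry_out --deltas '[0,0,0,0,-0.004,0,0.5,0,0,0,0,0,0,0.5]'

```text
clock: 7.22
eef_pos: [502.4, -4.4, 83.5]
tool_rot: [3.138, 0.001, -3.121]
force: [-1.6, 5.8, 5.6]
width: 28.0
gripper_force: 58.9
```

carry_out --deltas '[0,0,0,0,-0.004,0,0.5,0,0,0,0,0,0,0.5]'

```text
clock: 7.48
eef_pos: [502.6, -7.7, 83.5]
tool_rot: [3.138, 0.001, -3.121]
force: [-1.6, 7.9, 6.0]
width: 27.7
gripper_force: 58.9
```

carry_out --deltas '[0,0,0,0,-0.003,0,0.5,0,0,0,0,0,0,0.5]'

```text
clock: 7.72
eef_pos: [502.6, -10.4, 83.5]
tool_rot: [3.137, 0.001, -3.121]
force: [-1.3, 8.7, 5.4]
width: 27.5
gripper_force: 58.9
```

carry_out --deltas '[0,0,0,0,-0.002,0,0.5,0,0,0,0,0,0,0.5]'

```text
clock: 7.98
eef_pos: [502.7, -12.2, 83.5]
tool_rot: [3.137, 0.001, -3.12]
force: [-0.6, 9.5, 6.1]
width: 27.6
gripper_force: 59.0
```

carry_out --deltas '[0,0,0,0,-0.002,0,0.5,0,0,0,0,0,0,0.5]'

```text
clock: 8.22
eef_pos: [502.7, -14.0, 83.5]
tool_rot: [3.137, 0.001, -3.12]
force: [-1.6, 9.4, 6.0]
width: 27.6
gripper_force: 59.0
```

carry_out --deltas '[0,0,0,0,-0.002,0,0.5,0,0,0,0,0,0,0.5]'

```text
clock: 8.48
eef_pos: [502.7, -15.8, 83.5]
tool_rot: [3.137, 0.001, -3.12]
force: [-1.0, 9.4, 5.7]
width: 28.0
gripper_force: 59.0
```

carry_out --deltas '[0,0,0,0,-0.002,0,0.5,0,0,0,0,0,0,0.5]'

```text
clock: 8.72
eef_pos: [502.8, -17.6, 83.5]
tool_rot: [3.137, 0.001, -3.12]
force: [-1.7, 9.9, 5.9]
width: 27.9
gripper_force: 59.0
```

carry_out --deltas '[0,0,0,0,-0.002,0,0.5,0,0,0,0,0,0,0.5]'

```text
clock: 8.98
eef_pos: [502.8, -19.5, 83.5]
tool_rot: [3.137, 0.001, -3.12]
force: [-1.4, 10.0, 4.8]
width: 28.0
gripper_force: 59.0
```

carry_out --deltas '[0,0,0,0,-0.002,0,0.5,0,0,0,0,0,0,0.5]'

```text
clock: 9.22
eef_pos: [502.8, -21.5, 83.5]
tool_rot: [3.137, 0.001, -3.12]
force: [-1.2, 9.9, 6.2]
width: 28.0
gripper_force: 59.0
```

carry_out --deltas '[0,0,0,0,-0.002,0,0.5,0,0,0,0,0,0,0.5]'

```text
clock: 9.48
eef_pos: [502.9, -22.9, 83.5]
tool_rot: [3.136, 0.001, -3.12]
force: [-1.8, 11.8, 5.8]
width: 28.0
gripper_force: 59.0
```

carry_out --deltas '[0,0,0,0,-0.0015,0,0.5,0,0,0,0,0,0,0.5]'

```text
clock: 9.72
eef_pos: [502.9, -24.0, 83.5]
tool_rot: [3.136, 0.001, -3.119]
force: [-1.4, 12.6, 5.5]
width: 27.8
gripper_force: 59.1
```

carry_out --deltas '[0,0,0,0,-0.0015,0,0.5,0,0,0,0,0,0,0.5]'

```text
clock: 9.98
eef_pos: [502.9, -25.1, 83.5]
tool_rot: [3.135, 0.001, -3.119]
force: [-1.1, 12.3, 6.2]
width: 28.1
gripper_force: 59.1
```

carry_out --deltas '[0,0,0,0,-0.0015,0,0.5,0,0,0,0,0,0,0.5]'

```text
clock: 10.22
eef_pos: [502.9, -25.6, 83.5]
tool_rot: [3.134, 0.001, -3.118]
force: [-1.9, 16.0, 7.3]
width: 28.2
gripper_force: 59.1
```

carry_out --deltas '[0,0,0,0,-0.0015,0,0.5,0,0,0,0,0,0,0.5]'

```text
clock: 10.48
eef_pos: [503.0, -26.1, 83.5]
tool_rot: [3.133, 0.001, -3.118]
force: [-1.7, 17.5, 5.7]
width: 27.8
gripper_force: 59.2
```

Force jumped about 4.5 N over 1 mm, which is the buffer, lightly touched. Easing forward onto the sear.

carry_out --deltas '[0,0,0,0,0.002,0,0.5,0,0,0,0,0.002,0,0.5,0,0,0,0,0,0,0.5]'

```text
clock: 10.85
eef_pos: [502.9, -24.0, 83.5]
tool_rot: [3.135, 0.001, -3.119]
force: [-1.0, 14.1, 6.6]
width: 28.0
gripper_force: 59.1
```

carry_out --deltas '[0,0,0,0,0.002,0,0.5,0,0,0,0,0,0,0.5]'

```text
clock: 11.1
eef_pos: [502.9, -22.4, 83.5]
tool_rot: [3.136, 0.001, -3.119]
force: [-2.0, 13.0, 5.9]
width: 28.1
gripper_force: 59.1
```

carry_out --deltas '[0,0,0,0,0.002,0,0.5,0,0,0,0,0,0,0.5]'

```text
clock: 11.35
eef_pos: [502.9, -22.2, 83.5]
tool_rot: [3.137, 0.001, -3.12]
force: [-1.3, 8.6, 6.5]
width: 27.7
gripper_force: 59.1
```

carry_out --deltas '[0,0,0,0,0.002,0,0.5,0,0,0,0,0,0,0.5]'

```text
clock: 11.6
eef_pos: [502.9, -21.9, 83.5]
tool_rot: [3.139, 0.001, -3.122]
force: [-1.0, 5.0, 4.8]
width: 27.9
gripper_force: 59.1
```

carry_out --deltas '[0,0,0,0,0.002,0,0.5,0,0,0,0,0,0,0.5,0,0,0,0,0,0,0.5]'

```text
clock: 11.98
eef_pos: [502.8, -21.7, 83.5]
tool_rot: [3.141, 0.001, -3.123]
force: [-0.5, 0.4, 5.7]
width: 27.7
gripper_force: 59.1
```

Sear holds. Opening and rising.

carry_out --deltas '[0,0,0,0,0,0,0.2,0,0,0,0,0,0,0,0,0,0,0,0,0,-0.5,0,0,0,0,0,0,-1,0,0,0,0,0,0,-1,0,0,0,0,0,0,-1]'

```text
clock: 12.72
eef_pos: [502.5, -22.4, 83.0]
tool_rot: [3.142, -0.0, -3.123]
force: [0.3, -1.6, 0.7]
width: 85.1
gripper_force: 0.0
```

carry_out --deltas '[0,0,0,0,0,-0.02,-1,0,0,0,0,0,-0.03,-1,0,0,0,0,0,-0.03,-1,0,0,0,0,0,-0.03,-1,0,0,0,0,0,0,-1]'

```text
clock: 13.35
eef_pos: [504.2, -22.4, 195.0]
tool_rot: [-3.142, 0.005, -3.123]
force: [-0.0, 0.7, -0.1]
width: 85.7
gripper_force: 0.0
```

```bash
python3 - <<'E'
from cell import ctrl
import cv2,numpy as np
s=ctrl.read_state();print(s["clock"],s["eef_pos"],s["tool_rot"],s["force"])
c=ctrl.calibration("wrist");im=ctrl.get_image("wrist");cv2.imwrite("pics/w2.png",im[:,:,::-1])
X=np.array([[503,-23,135],[577,-17,100.]])
print(cv2.projectPoints(X,cv2.Rodrigues(c["R"])[0],c["t"],c["mtx"],c["distortion"])[0][:,0])
E
```

```text
13.35 [504.19891952 -22.37811547 195.02199411] [-3.14150635  0.00494481 -3.12325578] [-0.02239096  0.70513453 -0.0675028 ]
[[277.60394548 207.05416777]
 [283.60511544 281.46840009]]
```

View pics/w2.png

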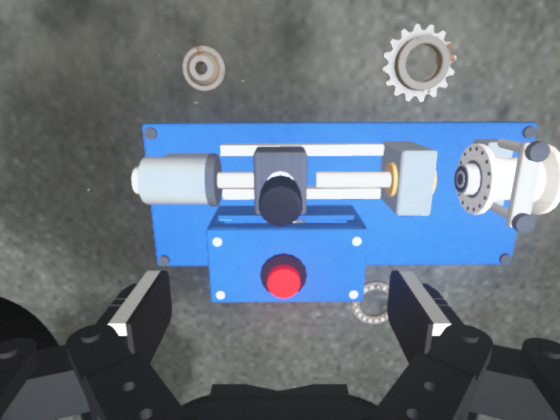

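The striker stays drawn with the hand off. The button is at (284,279), as predicted. I'll move over it with shut fingers and press gently.

carry_out --deltas '[0,0,0,-0.036,0.002,0,1,0,0,0,-0.036,0.002,0,1,0,0,0,0,0,0,1,0,0,0,0,0,0,1,0,0,0,0,0,0,1,0,0,0,0,0,0,1,0,0,0,0,0,0,1]'

```text
clock: 14.28
eef_pos: [574.2, -17.1, 193.2]
tool_rot: [-3.142, 0.0, -3.123]
force: [1.1, -0.6, -0.8]
width: -0.4
gripper_force: 0.0
```

carry_out --deltas '[0,0,0,0,0,0.02,1,0,0,0,0,0,0.02,1,0,0,0,0,0,0.015,1,0,0,0,0,0,0.008,1,0,0,0,0,0,0,1]'

```text
clock: 14.9
eef_pos: [574.2, -17.0, 129.6]
tool_rot: [3.142, -0.001, -3.123]
force: [0.8, -0.4, 0.1]
width: 0.0
gripper_force: 0.0
```

carry_out --deltas '[0,0,0,-0.002,0,0.008,1,0,0,0,0,0,0.008,1,0,0,0,0,0,0.008,1,0,0,0,0,0,0,1]'

```text
clock: 15.4
eef_pos: [575.7, -17.0, 105.2]
tool_rot: [3.142, -0.002, -3.123]
force: [-1.2, 0.1, -0.4]
width: 0.2
gripper_force: 0.0
```

carry_out --deltas '[0,0,0,0,0,0.003,1,0,0,0,0,0,0,1]'

```text
clock: 15.65
eef_pos: [576.4, -17.0, 102.9]
tool_rot: [3.142, -0.0, -3.123]
force: [-0.2, 0.5, -0.5]
width: -0.0
gripper_force: 0.0
```

carry_out --deltas '[0,0,0,0,0,0.002,1,0,0,0,0,0,0,1]'

```text
clock: 15.9
eef_pos: [576.3, -17.0, 101.0]
tool_rot: [3.142, -0.0, -3.123]
force: [-0.5, -0.4, 0.2]
width: 0.1
gripper_force: 0.0
```

carry_out --deltas '[0,0,0,0,0,0.002,1,0,0,0,0,0,0,1]'

```text
clock: 16.15
eef_pos: [576.2, -17.0, 98.8]
tool_rot: [3.142, -0.0, -3.123]
force: [0.2, -1.0, -0.4]
width: -0.1
gripper_force: 0.0
```

carry_out --deltas '[0,0,0,0,0,0.003,1,0,0,0,0,0,0,1]'

```text
clock: 16.4
eef_pos: [576.1, -17.0, 95.7]
tool_rot: [3.142, -0.001, -3.123]
force: [0.0, 0.4, -0.5]
width: -0.0
gripper_force: 0.0
```

carry_out --deltas '[0,0,0,0,0,0.003,1,0,0,0,0,0,0,1]'

```text
clock: 16.65
eef_pos: [576.2, -17.0, 92.7]
tool_rot: [3.142, -0.001, -3.123]
force: [-0.2, 0.1, 0.4]
width: 0.1
gripper_force: 0.0
```

carry_out --deltas '[0,0,0,0,0,0.003,1,0,0,0,0,0,0,1]'

```text
clock: 16.9
eef_pos: [576.2, -17.0, 89.7]
tool_rot: [-3.142, -0.0, -3.123]
force: [-0.2, -0.2, 0.3]
width: 0.1
gripper_force: 0.0
```

carry_out --deltas '[0,0,0,0,0,0.003,1,0,0,0,0,0,0,1]'

```text
clock: 17.15
eef_pos: [576.2, -17.0, 86.7]
tool_rot: [3.142, -0.001, -3.123]
force: [-0.2, -0.5, 0.6]
width: 0.0
gripper_force: 0.0
```

No contact yet, which fits the tips being about 30 mm short of the reported TCP. Continuing in small steps.

carry_out --deltas '[0,0,0,0,0,0.003,1,0,0,0,0,0,0.003,1,0,0,0,0,0,0,1]'

```text
clock: 17.52
eef_pos: [576.1, -17.0, 80.7]
tool_rot: [3.142, -0.001, -3.123]
force: [0.2, 0.0, -0.1]
width: -0.0
gripper_force: 0.0
```

carry_out --deltas '[0,0,0,0,0,0.003,1,0,0,0,0,0,0,1]'

```text
clock: 17.77
eef_pos: [576.2, -17.0, 77.7]
tool_rot: [3.142, -0.001, -3.123]
force: [-0.8, -0.5, -0.2]
width: -0.1
gripper_force: 0.0
```

carry_out --deltas '[0,0,0,0,0,0.003,1,0,0,0,0,0,0,1]'

```text
clock: 18.02
eef_pos: [576.2, -17.0, 74.7]
tool_rot: [3.142, -0.0, -3.123]
force: [-0.4, -0.7, -0.1]
width: 0.1
gripper_force: 0.0
```

carry_out --deltas '[0,0,0,0,0,0.003,1,0,0,0,0,0,0,1]'

```text
clock: 18.27
eef_pos: [576.2, -17.0, 71.7]
tool_rot: [3.142, -0.001, -3.123]
force: [-0.3, -0.4, 0.4]
width: -0.4
gripper_force: 0.0
```

carry_out --deltas '[0,0,0,0,0,0.002,1,0,0,0,0,0,0,1]'

```text
clock: 18.52
eef_pos: [576.3, -17.0, 69.8]
tool_rot: [3.142, -0.0, -3.123]
force: [-0.5, 0.3, -0.5]
width: 0.2
gripper_force: 0.0
```

carry_out --deltas '[0,0,0,0,0,0.002,1,0,0,0,0,0,0,1]'

```text
clock: 18.77
eef_pos: [576.3, -17.0, 67.8]
tool_rot: [3.142, -0.0, -3.123]
force: [-0.2, 0.1, -0.2]
width: 0.2
gripper_force: 0.0
```

carry_out --deltas '[0,0,0,0,0,0.002,1,0,0,0,0,0,0,1]'

```text
clock: 19.02
eef_pos: [576.5, -17.0, 66.1]
tool_rot: [3.142, 0.0, -3.123]
force: [-0.4, -0.3, 2.2]
width: -0.6
gripper_force: 1.2
```

carry_out --deltas '[0,0,0,0,0,0.002,1,0,0,0,0,0,0,1]'

```text
clock: 19.27
eef_pos: [576.6, -17.0, 64.1]
tool_rot: [3.142, 0.0, -3.123]
force: [-0.4, -0.1, 3.4]
width: 0.2
gripper_force: 1.6
```

Contact at about TCP 67. Pressing on.

carry_out --deltas '[0,0,0,0,0,0.0015,1,0,0,0,0,0,0,1]'

```text
clock: 19.52
eef_pos: [576.6, -17.0, 62.5]
tool_rot: [-3.142, 0.0, -3.123]
force: [0.1, 0.3, 4.1]
width: 0.2
gripper_force: 1.9
```

carry_out --deltas '[0,0,0,0,0,0.0015,1,0,0,0,0,0,0,1]'

```text
clock: 19.77
eef_pos: [576.6, -17.0, 61.0]
tool_rot: [3.142, 0.0, -3.123]
force: [-1.0, 0.3, 5.2]
width: -0.0
gripper_force: 2.7
```

carry_out --deltas '[0,0,0,0,0,0.0015,1,0,0,0,0,0,0,1]'

```text
clock: 20.02
eef_pos: [576.6, -17.0, 59.6]
tool_rot: [3.142, 0.0, -3.123]
force: [-0.2, 0.7, 5.4]
width: -0.1
gripper_force: 3.0
```

carry_out --deltas '[0,0,0,0,0,0.0015,1,0,0,0,0,0,0,1,0,0,0,0,0,-0.01,1,0,0,0,0,0,-0.02,1,0,0,0,0,0,-0.03,1,0,0,0,0,0,-0.04,1,0,0,0,0,0,-0.03,1,0,0,0,0.03,0,0,1,0,0,0,0.04,0,0,1,0,0,0,0,0,0,1]'

```text
clock: 21.28
eef_pos: [502.6, -18.6, 187.9]
tool_rot: [-3.141, -0.004, -3.123]
force: [1.0, 0.5, 0.7]
width: 0.2
gripper_force: 0.0
```

```bash
python3 - <<'E'
from cell import ctrl
import cv2,numpy as np
w=ctrl.get_image("wrist");s=ctrl.get_image("scene")
o=np.zeros((600,560,3),np.uint8);o[:300]=w[60:360]
o[300:,:300]=cv2.resize(s[190:350,225:385],(300,300),interpolation=cv2.INTER_CUBIC)
cv2.imwrite("pics/end.png",o[:,:,::-1])
E
```

```text
(no output)
```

View pics/end.png

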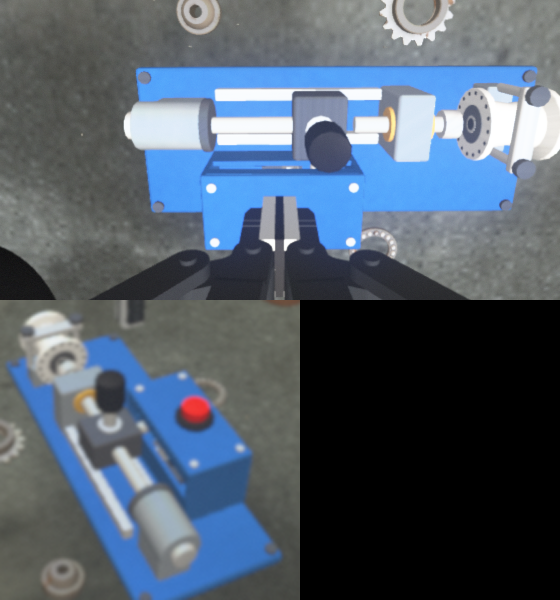

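The striker has fired: the knob is forward at (328,146), the bearing sits flush in the hub at (472,124), the button is up, and the loose parts look unmoved. Handing in.

```bash
python3 -c "
from cell import ctrl
print(ctrl.finish_job())"
```

```text
the job is handed in; nothing more can be done
None
```

The job is handed in at about 21 s of the 72 s allowed: I cocked the striker on the sear with about 1 mm of buffer, judged from the force, and took the hand off. A button press of about 5–6 N then fired it, and the last pictures show the bearing flush, the button up, the knob free and the loose parts apparently unmoved.

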